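# Unclamp a bonded lens bracket and show it to the inspection camera

### The job

The lens bracket in the bonding fixture has cured: swing the toggle clamp's handle back until the clamp is fully open, lift the bracket off its two locating pins and hold it up to the inspection camera, with its flat lens face (the side away from its foot) looking squarely into the camera, the right way up in its picture, the lens centred on the camera's axis and 11 cm in front of the camera's lens barrel. Do not touch the glass or the camera, and leave the spare bracket and the other things on the bench as they are. Finish while still holding the bracket there, at rest, with the clamp left open.

Things in the scene. Friction and masses are not known exactly. Their poses are not given: they have to be found in the camera images.
- fixture: Fixed bonding fixture: dark steel base plate 156 x 84 x 12 mm, on it an aluminium nest block (top 20 mm above the bench), two upright 6 mm dowel pins (tips 31.5 mm above the bench) and a steel toggle clamp. Origin: on the bench under the nest; z up, x from the clamp to the bracket, away from the robot (yaw within 0.4 rad). The plate reaches from x = -112 to +44 mm.
- clamp_handle (a joint): Toggle handle angle, rad: 0 = clamped (upright), 1.25 = fully open (stop). Its top swings to the fixture's -x and down, back towards the robot. Stiff (0.12 N m, 2 N at the grip), stays where left. A link drives the clamp arm: clamped, it lies level, its spindle on the bracket's foot; open, it has swung up and back 1.8 rad, its top then 110 mm above the bench.
- clamp_pivot (a point): The handle's pivot, in fixture axes 80 mm on the -x side of the fixture's origin, y = 0, 28 mm above the bench. Its axes are those of the handle: z along the handle from pivot to grip end.
- grip_top (a point): Free end of the handle, 108 mm from the pivot. The last 60 mm are a round black moulded grip, 15 to 18 mm thick; nearer the pivot the handle is a steel bar 10 x 9 mm.
- bracket: Bracket to be shown: aluminium L, 0.16 kg, in the fixture, its axes along the fixture's. Origin: underside of the foot, over the fixture's origin; x to the flat lens face. Foot x -30 to +8 mm, 44 wide in y, 8 thick, two 8.5 mm holes over the pins. Wall x +8 to +20, 44 wide, 70 high; its narrow sides (y = +-22) are free to grip. In the nest the underside is 20 mm above the bench.
- lens: The glass lens, 25 mm across, set in the bore of the bracket's wall and recessed at both faces, 45 mm above the underside, fixed to the bracket. Not to be touched.
- lens_face (a point): Centre of the lens at the bracket's flat outer face: bracket point (20, 0, 45) mm; axes as the bracket.
- foot_edge (a point): Middle of the free edge of the bracket's foot, bracket point (-30, 0, 4) mm: the end away from the lens face.
- cam_stand: Stand of the inspection camera, fixed to the bench: base plate 150 x 130 x 14 mm reaching from x = -125 to +25 mm, a steel column 18 mm thick and 359 mm high at its origin. It faces -x, towards the robot.
- camera: Inspection camera: grey 56 x 44 x 44 mm box, black lens barrel 39 mm across, on the stand's side arm, tilt clamped. Origin at its tilt pivot, 300 mm above the bench, 95 mm ahead of the column. It looks along its own -x, 0.3 to 0.6 rad downwards; z is up in its picture, y level. Presented rightly, the bracket's axes are parallel to the camera's, the same way round.
- camera_front (a point): Centre of the front rim of the camera's lens barrel: camera point (-80, 0, 0) mm.
- focus (a point): Point on the camera's axis 110 mm in front of the barrel's rim, where the centre of the lens face belongs: camera point (-190, 0, 0) mm; axes as the camera. It is 0.19 to 0.25 m above the bench.
- spare_bracket: A second bracket of the same shape and size with an empty bore, standing loose on the bench on its foot; not to be moved. Origin under it at the bench.
- teat_bottle: Brown glass dropping bottle with a rubber teat, 42 mm across, 108 mm high, standing on the bench behind the fixture; not to be moved. Origin at the centre of its underside.
- blower: Orange rubber blower bulb, 58 x 105 x 58 mm, lying behind the fixture; not to be moved.
- tissue: Booklet of lens tissue, 68 x 100 x 8 mm, lying flat near the robot; not to be moved.
- tweezers_1: Steel tweezers, 124 mm long, 10 mm high, lying near the robot; not to be moved.
- test_piece: Small clear case with a glass test piece, 26 x 44 x 14 mm, lying to the right of the fixture; not to be moved.
- case: White plastic jar lid, 73 mm across, 14 mm high, lying to the right of the fixture; not to be moved.
Mind the look-alikes: they are no part of the job. What is shaped like the bracket but blue or pink is not meant.

How it is judged:
By the outcome, as a careful person would: the job done as asked, in the order asked, and still so for the second after the job is handed in, while the arm keeps its last pose, push and grip.
It also fails if it takes over 54 s, if anything falls off the work surface, if the arm or the gripper's body presses on something with over 40 N, if the wrist force passes 120 N, or if a joint passes its speed limit or range.

### The arm

A 7-joint arm with a two-finger parallel gripper is mounted at the origin on a cart in front of the work surface, level with it; the furniture and walls round the work are solid. World frame = base frame: x ahead of the robot, y to its left, z up, the work surface at z = 0. Lengths are in m, angles in rad, forces in N, time in s.
With the tool pointing down it reaches from about 0.425 to 0.825 m from the base axis. Payload 3.6 kg.
Tool frame: the origin (TCP) lies where the fingers leave the gripper's body, on its centre line; the fingertips stand 73 mm ahead of it and the grasp point (between the pads) lies 54 mm ahead of it; z points along the fingers, y is the line along which they close (so a half turn about z gives the same grasp; the last joint's range is limited). The gripper opens to 85 mm and grips with 20 to 120 N. Pads are 22 mm wide; open, the fingers measure 114 mm over their backs; the gripper's body (76 mm by 85 mm) begins 54 mm behind the grasp point. The pads swing forward as they close: fully open they stand 13 mm farther back than shut.
Start: joints at [-1.159, 0.615, -0.013, 1.423, 0.008, 1.103, -0.04], TCP at [0.276, 0.589, 0.304] pointing down, gripper open.
Joint ranges: [-3.12, 3.12], [-0.3, 2.06], [-1.34, 1.32], [0.26, 2.42], [-1.36, 4.5], [0.01, 1.98], [-2.84, 2.84]. Speed limits (rad/s): [2.79, 2.79, 3.14, 3.14, 3.14, 3.14, 3.14].

### API

Orientations are given as a unit quaternion [x, y, z, w].
In Python, from station import arm, snapshot, camera_info, ticket gives the robot as it stands. Calls block until the motion is done:
- arm.movep(position, orientation): joint-space move of the TCP to a pose.
- arm.line_to(position, velocity=0.15, ori=None): straight line of the TCP; ori=None keeps the orientation; velocity is the mean speed in m/s.
- arm.move_j(angles): joint-space move.
- arm.move_gripper(opening, effort=None): opening from 0.0 (shut) to 1.0 (fully open); effort is the grip in N (None keeps the last); returns when the fingers have stopped.
- arm.pause(seconds).
- arm.ik(position, orientation): joint angles nearest the present ones, or None.
- snapshot(name): name is "scene" or "top" or "wrist"; returns the picture (420x560x3 uint8, blue, green, red); there is no depth.
- camera_info(name): a dict with "fx", "fy", "cx", "cy" (pixels), "dist_coeffs" ([k1, k2, p1, p2, k3] as OpenCV has them; the pictures are not rectified), "R" (3x3) and "t" (3): a world point X has camera coordinates R X + t; the wrist camera has in their place "T_tool_cam" (4x4, takes a point from camera to tool coordinates, whose origin is the TCP and whose axes are the flange's). Camera axes: x right, y down, z forward; pixel columns grow to the right and rows downward; lengths in m; the calibration is good to about 2 mm. A picture is of the moment at which its call begins: read the wrist's pose just before it. camera_info takes no time and is no camera call.
A pose or a line that the arm cannot do raises arm.MotionError and nothing moves.
- ticket.finish_job(): hands the job in; it is judged then, once.
Readings, each from a call of its own:
- arm.read_time(): time.
- arm.read_joint_positions(): joint angles.
- arm.read_dq(): joint speeds.
- arm.read_effort(): joint torques, N m.
- arm.read_tool_pos(): TCP position.
- arm.read_eef_rot(): TCP orientation.
- arm.read_ft_force(): force on the tool from outside, world axes, zero at the start.
- arm.read_wrist_torque(): the same for the moment, N m.
- arm.read_opening(): opening from 0.0 (shut) to 1.0 (fully open).
- arm.read_finger_force(): force on a finger pad.
Only numpy, scipy, OpenCV 4.12 (cv2) and the standard library are available. Lean on these libraries where they do the work, as an engineer would, in place of code of your own. Each camera call takes 0.05 s, during which the arm holds its last target. There are 200 camera calls.

## Working session

There is one attempt and no reset: what is moved stays moved. The work goes in short steps, each a Python script; the robot and the scene stay as the last script left them, time stands still between calls to the robot, and variables do not carry over. Pictures are saved under pics/ and viewed, at most 10 in all, crops included, and the job is handed in when it is done.

```bash
mkdir -p pics; ls; python3 - <<'E'
from station import arm, snapshot, camera_info
import cv2, numpy as np
for n in ("scene","top"):
    cv2.imwrite(f"pics/{n}0.png", snapshot(n)); print(n,camera_info(n))
print(camera_info("wrist"))
print(arm.read_time(),arm.read_eef_rot())
E
```

```text
pics
scene {'fx': 439.0361303258372, 'fy': 439.0361303258372, 'cx': 273.16695697233513, 'cy': 216.2541640317904, 'dist_coeffs': array([0.02774538, 0.        , 0.        , 0.        , 0.        ]), 'R': array([[ 0.71921465, -0.6947872 ,  0.00101694],
       [-0.51290224, -0.53192115, -0.67378868],
       [ 0.46868068,  0.4840771 , -0.7389234 ]]), 't': array([-0.43858826,  0.39541702,  1.08603764])}
top {'fx': 540.0668969418381, 'fy': 540.0668969418381, 'cx': 278.64793098931904, 'cy': 207.08233464204824, 'dist_coeffs': array([-0.08717702,  0.        ,  0.        ,  0.        ,  0.        ]), 'R': array([[ 0.02734593, -0.99961022,  0.0056215 ],
       [-0.99772758, -0.02763998, -0.06144679],
       [ 0.06157821, -0.00392841, -0.99809453]]), 't': array([-0.04030393,  0.56763603,  1.94813598])}
{'fx': 329.6872327417107, 'fy': 329.6872327417107, 'cx': 279.36426936488687, 'cy': 207.6623201515719, 'dist_coeffs': array([-0.03211017,  0.        ,  0.        ,  0.        ,  0.        ]), 'T_tool_cam': array([[ 1.54977952e-04, -9.57362320e-01, -2.88889881e-01,
         7.30211532e-02],
       [ 9.99999794e-01, -3.17441978e-05,  6.41658400e-04,
         6.75173092e-05],
       [-6.23470152e-04, -2.88889921e-01,  9.57362118e-01,
        -6.95783151e-02],
       [ 0.00000000e+00,  0.00000000e+00,  0.00000000e+00,
         1.00000000e+00]])}
0.1 [ 2.17122616e-01  9.76143609e-01 -1.16704432e-03 -2.51014422e-04]
```

View pics/scene0.png

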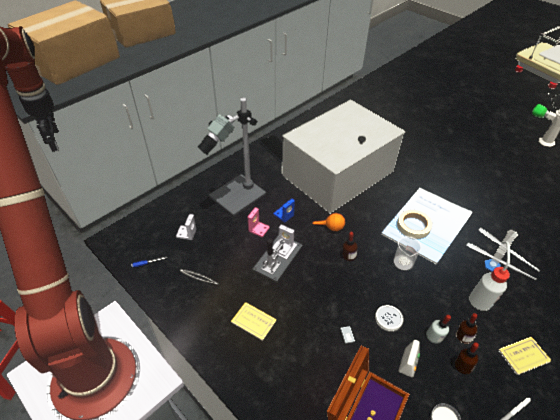

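View pics/top0.png

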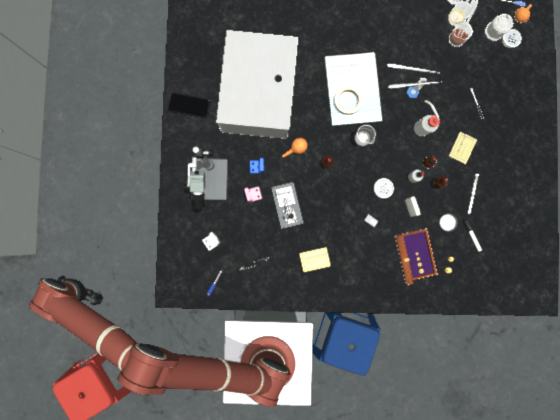

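Scene picture: the fixture with its bracket is at (277,255), the inspection camera at (217,130). Look-alikes are the pink bracket (258,222), the blue one (286,210) and the spare aluminium one (187,228). I choose the one in the fixture, at (287,200) in the top picture. Next I'll make rough positions and feasible view poses.

```bash
cat > h.py <<'E'
import numpy as np, cv2
from station import arm, snapshot, camera_info, ticket
from scipy.spatial.transform import Rotation as Rot
def cam(name, pose=None):
    """returns K, dist, centre C, R_wc (cam->world)"""
    i=camera_info(name); K=np.array([[i['fx'],0,i['cx']],[0,i['fy'],i['cy']],[0,0,1]])
    if name!='wrist':
        R=np.array(i['R']).T; C=-R@np.array(i['t'])
    else:
        p,q=pose; T=np.array(i['T_tool_cam']); Rt=Rot.from_quat(q).as_matrix()
        R=Rt@T[:3,:3]; C=np.array(p)+Rt@T[:3,3]
    return K,np.array(i['dist_coeffs']),C,R
def rays(c,px):
    K,d,C,R=c
    u=cv2.undistortPoints(np.array(px,float).reshape(-1,1,2),K,d).reshape(-1,2)
    v=np.c_[u,np.ones(len(u))]@R.T
    return C,v/np.linalg.norm(v,axis=1,keepdims=True)
def onplane(c,px,z):
    C,v=rays(c,px); return C+v*((z-C[2])/v[:,2:])
def cross(obs):
    """obs: list of (cam, pixel) -> least-squares point, residual"""
    A=np.zeros((3,3));b=np.zeros(3);L=[]
    for c,p in obs:
        C,v=rays(c,[p]);v=v[0];P=np.eye(3)-np.outer(v,v);A+=P;b+=P@C;L.append((P,C))
    x=np.linalg.solve(A,b); return x,[np.linalg.norm(P@(x-C)) for P,C in L]
def project(c,X):
    K,d,C,R=c; Y=(np.atleast_2d(X)-C)@R
    return cv2.projectPoints(Y,np.zeros(3),np.zeros(3),K,d)[0].reshape(-1,2)
def pose(): return arm.read_tool_pos(),arm.read_eef_rot()
def shot(name):
    p=pose(); im=snapshot('wrist'); cv2.imwrite(f'pics/{name}.png',im); np.save(f'pics/{name}.npy',np.r_[p[0],p[1]]); return im
def wcam(name):
    a=np.load(f'pics/{name}.npy'); return cam('wrist',(a[:3],a[3:]))
E
python3 - <<'E'
from h import *
s,t=cam('scene'),cam('top')
print('front',cross([(s,(206,145)),(t,(197,207))]))
print('column top',cross([(s,(243,99)),(t,(196,149))]))
print('plate corners top',onplane(t,[(272,185),(296,182),(302,225),(279,228)],.012))
print('stand base',onplane(t,[(205,159),(228,160),(227,199),(203,199)],.014))
print('pink,spare',onplane(t,[(253,193),(210,241),(257,166)],.03))
# view poses: wrist camera on optical axis guess, tilt .45, looking up along +x
F=np.array([0.,0,0]); 
F=cross([(s,(206,145)),(t,(197,207))])[0]
T=np.array(camera_info('wrist')['T_tool_cam'])
for a in (.0,.2,.45):
  for dist in (.15,.2,.25):
    for flip in (1,-1):
      z=np.array([np.cos(a),0,np.sin(a)])
      y=np.array([0,-flip*1.,0]);  # cam x
      Rc=np.c_[y,np.cross(z,y),z]
      Rt=Rc@T[:3,:3].T; p=F-z*dist-Rt@T[:3,3]
      q=Rot.from_matrix(Rt).as_quat()
      j=arm.ik(p,q); print(a,dist,flip,p.round(3),None if j is None else np.round(j,2))
E
```

```text
front (array([0.55260173, 0.22809866, 0.2846798 ]), [np.float64(0.009053301504681964), np.float64(0.009053301504681944)])
column top (array([0.71554694, 0.23288017, 0.36008839]), [np.float64(0.0015595295177110058), np.float64(0.0015595295177109805)])
plate corners top [[ 0.6491357   0.00184436  0.012     ]
 [ 0.66263039 -0.0856969   0.012     ]
 [ 0.50583115 -0.11155334  0.012     ]
 [ 0.49261393 -0.02805861  0.012     ]]
stand base [[0.73809722 0.25050665 0.014     ]
 [0.73662927 0.16582986 0.014     ]
 [0.59308025 0.16461102 0.014     ]
 [0.59066851 0.252382   0.014     ]]
pink,spare [[0.61628053 0.06965319 0.03      ]
 [0.4383973  0.21951748 0.03      ]
 [0.7151547  0.05813925 0.03      ]]
0.0 0.15 1 [0.49  0.228 0.235] None
0.0 0.15 -1 [0.49  0.228 0.334] [-1.2   0.5   0.61  2.4   2.46  0.85 -1.59]
0.0 0.2 1 [0.44  0.228 0.235] None
0.0 0.2 -1 [0.44  0.228 0.334] None
0.0 0.25 1 [0.39  0.228 0.235] None
0.0 0.25 -1 [0.39  0.228 0.334] None
0.2 0.15 1 [0.501 0.228 0.223] [-1.22  1.42  0.75  2.35  2.03  1.65  0.73]
0.2 0.15 -1 [0.482 0.228 0.321] None
0.2 0.2 1 [0.452 0.228 0.214] None
0.2 0.2 -1 [0.433 0.228 0.311] None
0.2 0.25 1 [0.403 0.228 0.204] None
0.2 0.25 -1 [0.384 0.228 0.301] None
0.45 0.15 1 [0.518 0.228 0.213] [-1.36  1.81  1.12  2.19  1.77  1.27  0.61]
0.45 0.15 -1 [0.475 0.228 0.302] None
0.45 0.2 1 [0.473 0.228 0.191] [-1.47  1.93  1.12  2.25  1.68  1.16  0.58]
0.45 0.2 -1 [0.43  0.228 0.281] None
0.45 0.25 1 [0.428 0.228 0.169] [-1.51  1.88  0.93  2.29  1.58  1.32  0.6 ]
0.45 0.25 -1 [0.385 0.228 0.259] None
```

```bash
cat >> h.py <<'E'
Ttc=np.array(camera_info('wrist')['T_tool_cam'])
def look(C,target,roll):
    """tool pose putting the wrist camera at C looking at target; roll about the view axis"""
    z=np.array(target)-C; z=z/np.linalg.norm(z)
    x=np.cross(z,[0,0,1.]); x/=np.linalg.norm(x)
    Rc=np.c_[x,np.cross(z,x),z]@Rot.from_euler('z',roll).as_matrix()
    Rt=Rc@Ttc[:3,:3].T
    return C-Rt@Ttc[:3,3], Rot.from_matrix(Rt).as_quat()
E
python3 - <<'E'
from h import *
F=np.array([.57,.23,.27])
for n,o in dict(A=(-.17,0,.22),A2=(-.12,.0,.27),A3=(-.1,.15,.22),B=(0,.28,.05),B2=(-.05,.25,.1),B3=(-.1,.27,.15),B4=(-.03,.27,-.02)).items():
  for k in range(8):
    p,q=look(F+np.array(o),F,k*np.pi/4); j=arm.ik(p,q)
    if j is not None: print(n,k,p.round(3),np.round(j,2))
E
```

```text
A 0 [0.414 0.23  0.39 ] [-1.79  0.23  1.14  2.3   1.61  0.38  2.5 ]
A 1 [0.426 0.265 0.399] [-0.65  0.24 -0.37  2.06  1.23  1.    2.05]
A 2 [0.454 0.28  0.421] [-0.69  0.28 -0.24  1.82  0.89  1.09  1.67]
A 3 [0.482 0.265 0.442] [-0.66  0.27 -0.09  1.68  0.55  1.07  1.3 ]
A 4 [0.493 0.23  0.451] [-0.65  0.22  0.12  1.7   0.2   0.92  0.93]
A 5 [0.481 0.195 0.442] [-0.68  0.13  0.3   1.87 -0.11  0.66  0.53]
A 6 [0.454 0.18  0.421] [-0.78  0.05  0.39  2.12 -0.22  0.27 -0.1 ]
A2 0 [0.44 0.23 0.44] [-1.47  0.1   0.82  2.03  0.68  0.56 -2.74]
A2 1 [0.454 0.265 0.446] [-0.45  0.23 -0.47  1.81  0.86  1.06  2.57]
A2 2 [0.486 0.28  0.46 ] [-0.53  0.33 -0.33  1.56  0.64  1.28  2.04]
A2 3 [0.518 0.265 0.474] [-0.51  0.38 -0.18  1.39  0.36  1.37  1.57]
A2 4 [0.531 0.23  0.48 ] [-0.48  0.34  0.02  1.4   0.05  1.29  1.09]
A2 5 [0.518 0.195 0.474] [-0.61  0.25  0.35  1.59 -0.26  1.08  0.64]
A2 6 [0.486 0.18  0.46 ] [-0.64  0.12  0.36  1.84 -0.31  0.73 -0.05]
A2 7 [0.453 0.195 0.446] [-0.92  0.04  0.45  2.03  0.16  0.43 -1.35]
A3 0 [0.48  0.366 0.391] [-0.66  0.68 -0.6   1.45  1.1   1.84  2.34]
A3 1 [
[... 1153 characters left out ...]
.95  2.15]
B3 3 [0.536 0.424 0.411] [-1.12  0.97  0.75  0.82  0.22  1.93  0.56]
B3 4 [0.505 0.405 0.424] [-1.15  0.74  0.48  1.12  0.42  1.66 -0.4 ]
B3 5 [0.47  0.4   0.411] [-1.38  0.7   0.7   1.39  0.47  1.38 -1.22]
B3 6 [0.45  0.41  0.379] [-1.59  0.87  1.01  1.5   0.43  1.23 -1.97]
B3 7 [0.458 0.43  0.348] [-1.61  1.15  1.26  1.4   0.25  1.3  -2.58]
B4 0 [0.55  0.409 0.207] [-1.2   1.52  0.94  0.95  0.68  1.96  2.77]
B4 4 [0.549 0.417 0.306] [-1.11  1.15  0.6   0.91  0.58  1.95 -0.49]
B4 5 [0.514 0.412 0.291] [-1.32  1.15  0.81  1.19  0.56  1.65 -1.26]
B4 6 [0.5   0.408 0.256] [-1.46  1.36  1.11  1.31  0.46  1.47 -1.94]
B4 7 [0.515 0.407 0.221] [-1.4   1.51  1.13  1.22  0.51  1.6  -2.72]
```

```bash
python3 - <<'E'
from h import *
F=np.array([.57,.23,.27])
arm.movep(*look(F+np.array([0,.28,.05]),F,5*np.pi/4)); b=shot('B'); print(arm.read_time())
arm.movep(*look(F+np.array([-.17,0,.22]),F,np.pi)); a=shot('A'); print(arm.read_time())
yaw=.163; R=Rot.from_euler('z',yaw)*Rot.from_quat([0,1,0,0])
arm.move_gripper(0.0,40)
arm.movep([.565,-.06,.30],R.as_quat()); f=shot('F'); print(arm.read_time())
M=cv2.getRotationMatrix2D((280,210),225-180,1)
cv2.imwrite('pics/AB.png',cv2.resize(np.hstack([a[60:380,100:460],b[60:380,100:460]]),(800,356)))
cv2.imwrite('pics/F2.png',cv2.resize(f[::-1,::-1],(800,600)))
E
```

```text
1.4833
3.525
5.6
```

View pics/AB.png

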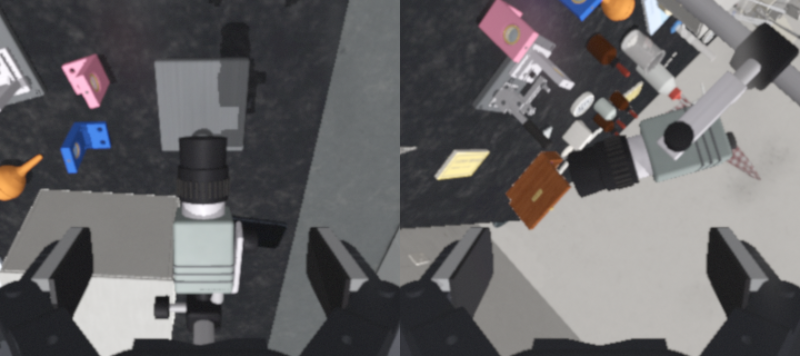

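View pics/F2.png

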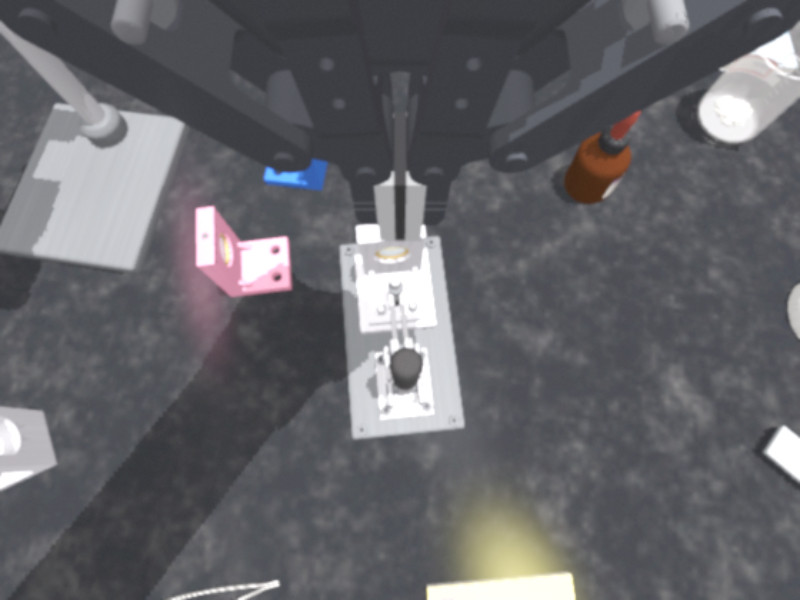

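F picture (half-turned, 1.43x): the fixture plate has corners (341,245), (440,237), (463,426), (353,437), the black handle top is at (405,362), and the bracket with its amber-rimmed lens is at (392,253). The pink one at (240,260) and the blue one at (295,175) are ruled out. A/B picture: the barrel is seen from above at (203,165), rim edge v≈137, and from the side at (600,167), rim near (567,172). I'll enlarge these for accurate picks.

```bash
python3 - <<'E'
from h import *
f=wcam('F')
px=lambda l:[(559-u/1.4286,419-v/1.4286) for u,v in l]
P=onplane(f,px([(353,437),(463,426),(341,245),(440,237)]),.012); print(P.round(4))
back=(P[0]+P[1])/2; fr=(P[2]+P[3])/2; d=fr-back; yaw=np.arctan2(d[1],d[0]); print('len',np.linalg.norm(d),'w',np.linalg.norm(P[0]-P[1]),np.linalg.norm(P[2]-P[3]),'yaw',yaw)
ex=np.array([np.cos(yaw),np.sin(yaw),0]); o=(back+fr)/2+ex*.034; print('origin',o)
h=onplane(f,px([(405,358)]),.136)[0]; ey=np.cross([0,0,1],ex); print('handle top in fixture',(h-o)@ex,(h-o)@ey)
print('expected handle pix', [(559-u)*1.4286 for u in project(f,o*[1,1,0]-.08*ex+[0,0,.136])[:,0]])
l=onplane(f,px([(392,240)]),.09)[0]; print('wall top?',(l-o)@ex,(l-o)@ey)
a=cv2.imread('pics/A.png')[170:335,235:345]; b=cv2.imread('pics/B.png')[135:245,235:400]
b=cv2.rotate(b,cv2.ROTATE_90_CLOCKWISE)
cv2.imwrite('pics/C.png',cv2.resize(np.hstack([a,b]),None,fx=3.6,fy=3.6,interpolation=cv2.INTER_CUBIC))
E
```

```text
[[ 0.4928 -0.0357  0.012 ]
 [ 0.5138 -0.1142  0.012 ]
 [ 0.6408  0.0034  0.012 ]
 [ 0.6614 -0.0762  0.012 ]]
len 0.15277452697592006 w 0.08123400683302734 0.08216738528477192 yaw 0.2554987706859144
origin [ 0.610098   -0.04708435  0.012     ]
handle top in fixture -0.07771583654339827 0.0004924265477182707
expected handle pix [np.float64(406.4067602377354)]
wall top? 0.007822026318852754 0.0004935466987034951
```

View pics/C.png

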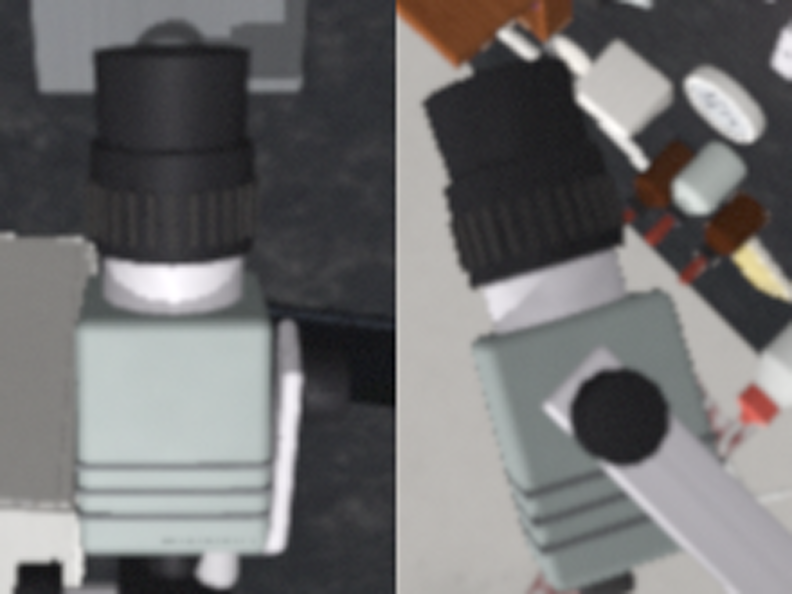

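```bash
python3 - <<'E'
from h import *
A,B=wcam('A'),wcam('B')
pa=lambda u,v:((u+.5)/3.6-.5+235,(v+.5)/3.6-.5+170)
pb=lambda u,v:((v+.5)/3.6-.5+235,109-((u+.5)/3.6-.5-110)+135)
P1,r1=cross([(A,pa(172.5,56)),(B,pb(495,80.5))])
P2,r2=cross([(A,pa(173.5,250)),(B,pb(550,264))])
print(P1,r1,P2,r2); d=P2-P1; print('len',np.linalg.norm(d)); d/=np.linalg.norm(d)
print('tilt',np.arcsin(d[2]),'yaw',np.arctan2(d[1],d[0]),'from z',np.arcsin((.3-P1[2])/.08), 'pivot',P1+.08*d,'focus',P1-.11*d)
# rim diameter from the side view, at depth of P1
for c,e in ((B,[pb(425,103),pb(565,58)]),(A,[pa(96,56),pa(249,56)])):
    C,v=rays(c,e); print('dia',np.linalg.norm(np.cross(v[0],v[1]))*np.linalg.norm(P1-C), 'scale ray z', C)
# side edges of the box in A (top face z edges) and stand column / base edges
c=onplane(cam('top'),[(205,159),(228,160),(227,199)],.014)
e=onplane(A,[pa(78,320),pa(78,545),pa(270,320),pa(270,545)],.32); print('box edges yaw',np.arctan2(*(e[1]-e[0])[[1,0]]),np.arctan2(*(e[3]-e[2])[[1,0]]), e.round(3))
g=cv2.imread('pics/A.png')
E
```

```text
[0.55114256 0.23279107 0.26220907] [np.float64(0.0009514436757852394), np.float64(0.0009514436757852421)] [0.59114355 0.23298916 0.28420976] [np.float64(0.0010673924819135671), np.float64(0.001067392481913464)]
len 0.04565248076831253
tilt 0.5028408381852869 yaw 0.004952278864845038 from z 0.49199667062067887 pivot [0.62123907 0.23313821 0.3007624 ] focus [0.45475987 0.23231375 0.20919823]
dia 0.03497378846351919 scale ray z [0.5694645  0.51037013 0.31955661]
dia 0.03500919350056882 scale ray z [0.39989781 0.23000109 0.48980403]
box edges yaw -0.043200435441333146 0.05755505380626218 [[0.579 0.213 0.32 ]
 [0.659 0.209 0.32 ]
 [0.579 0.252 0.32 ]
 [0.659 0.257 0.32 ]]
```

The camera's pose is consistent: pivot z 0.301, x as expected from the stand, tilt 0.497 rad, focus (0.454, 0.232, 0.209). Next, swing the handle open with shut fingers.

```bash
cat >> h.py <<'E'
O=np.array([.6101,-.0471,0]); YAW=.256
Rf=Rot.from_euler('z',YAW)
def W(x,y,z): return O+Rf.apply([x,y,z])
QD=(Rf*Rot.from_quat([0,1,0,0])).as_quat()
E
python3 - <<'E'
from h import *
def tcp(th,r=.075,g=.009):
    cx=-.08-r*np.sin(th)+g*np.cos(th); cz=.028+r*np.cos(th)+g*np.sin(th)
    return W(cx+.011,0,cz+.073)
print([arm.ik(tcp(t),QD) is not None for t in (0,.6,1.0,1.3)])
s=W(-.045,0,.103+.073)
arm.movep(s+[0,0,.06],QD); arm.line_to(s,.12)
f0=np.array(arm.read_ft_force()); print('f0',f0)
for th in np.linspace(0,1.2,9):
    arm.line_to(tcp(th),.08); print(round(th,2),(np.array(arm.read_ft_force())-f0).round(1))
for th in np.arange(1.22,1.36,.02):
    arm.line_to(tcp(th),.03); f=np.array(arm.read_ft_force())-f0; print(round(th,2),f.round(1))
    if np.linalg.norm(f)>9: break
arm.line_to(np.array(arm.read_tool_pos())+[0,0,.1],.2)
t=W(-.02,0,.30); arm.movep(t,QD); im=shot('G'); print(arm.read_time())
cv2.imwrite('pics/G2.png',cv2.resize(im[::-1,::-1],(800,600)))
E
```

```text
[True, True, True, True]
f0 [0.75122913 0.37982404 0.58521357]
0.0 [-0.9 -0.4 -1.6]
0.15 [-0.3  0.1 -0.1]
0.3 [-0.8 -0.5  0.1]
0.45 [-0.8 -0.6 -0.5]
0.6 [-0.8 -0.3 -1.1]
0.75 [ 0.5 -0.5 -1.1]
0.9 [-1.1 -0.7 -0.5]
1.05 [-0.4 -0.8 -0.9]
1.2 [-0.9 -0.1 -0.5]
1.22 [ 0.3 -0.5  0.6]
1.24 [-0.6 -1.8 -0.8]
1.26 [-0.8 -0.1 -1.1]
1.28 [-0.7  0.  -0.5]
1.3 [-0.6  0.3  6. ]
1.32 [-2.2  1.  14. ]
12.1
```

View pics/G2.png

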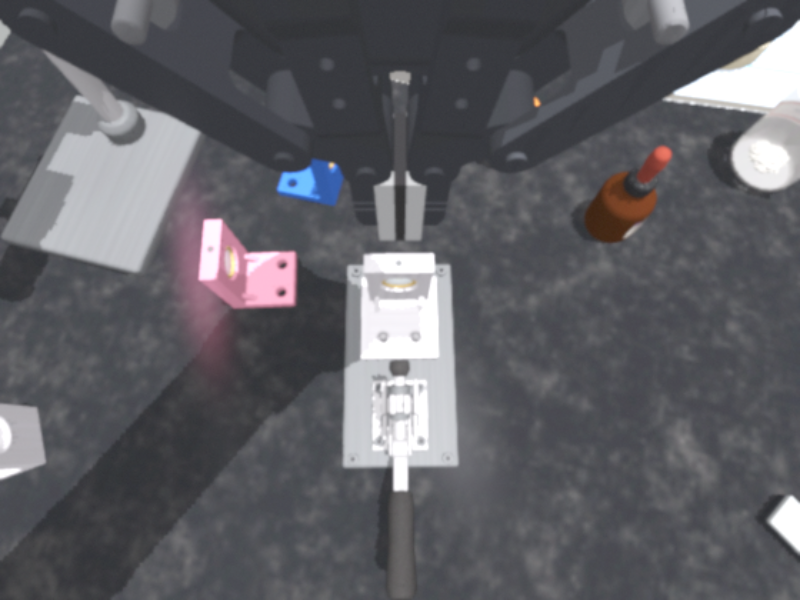

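G picture: the handle lies back at (400,540) and the clamp arm stands up at (400,370), so the clamp is open. The bracket's wall-top far edge runs from (363,255) to (435,254). I'll check the fixture frame from this.

```bash
python3 - <<'E'
from h import *
g=wcam('G'); px=lambda l:[(559-u/1.4286,419-v/1.4286) for u,v in l]
F=lambda P:Rf.inv().apply(P-O).round(4)
P=onplane(g,px([(344,467),(458,466),(348,266),(450,264)]),.012); print('plate',F(P))
d=(P[2]+P[3]-P[0]-P[1])/2; print('yaw',np.arctan2(d[1],d[0]))
print('wall top',F(onplane(g,px([(363,255),(435,254),(367,272),(434,271)]),.09)))
print('foot edge',F(onplane(g,px([(361,358),(438,358)]),.028)))
print('pins',F(onplane(g,px([(383,337),(415,337)]),.0315)))
# planned grasp & show poses
Rc=Rot.from_euler('zy',[.005,-(-.497)])  # candidate sign check
for s in (1,-1):
    R=Rot.from_euler('z',.005)*Rot.from_euler('y',s*.497); print(s,R.apply([1,0,0]))
E
```

```text
plate [[-0.1117  0.0401  0.012 ]
 [-0.111  -0.0416  0.012 ]
 [ 0.0419  0.0419  0.012 ]
 [ 0.0436 -0.0404  0.012 ]]
yaw 0.265383778384539
wall top [[ 0.0195  0.0234  0.09  ]
 [ 0.0202 -0.0223  0.09  ]
 [ 0.0081  0.0206  0.09  ]
 [ 0.0087 -0.0214  0.09  ]]
foot edge [[-0.0356  0.0283  0.028 ]
 [-0.0356 -0.0277  0.028 ]]
pins [[-0.0208  0.0123  0.0315]
 [-0.0208 -0.011   0.0315]]
1 [ 0.8790059   0.00439507 -0.47679064]
-1 [0.8790059  0.00439507 0.47679064]
```

```bash
cat >> h.py <<'E'
YAW=.26; Rf=Rot.from_euler('z',YAW); D=Rot.from_quat([0,1,0,0]); QD=(Rf*D).as_quat()
GT=np.array([.014,0,.111])   # TCP in bracket axes when grasping
Rc=Rot.from_euler('z',.005)*Rot.from_euler('y',-.497)
FOC=np.array([.4543,.2323,.2093]); QS=(Rc*D).as_quat()
def show(back=0.): return FOC+Rc.apply(GT-np.array([.020+back,0,.045]))
E
python3 - <<'E'
from h import *
wp=np.array([.42,.08,.30])
for p,q in ((W(.014,0,.131),QD),(W(.014,0,.24),QD),(wp,QS),(show(.04),QS),(show(),QS)): 
    j=arm.ik(p,q); print(p.round(3),None if j is None else np.round(j,2))
arm.move_gripper(.8,40)
arm.movep(W(.014,0,.20),QD); arm.line_to(W(.014,0,.131),.1)
f0=np.array(arm.read_ft_force())
arm.move_gripper(0.0,70); print('open',arm.read_opening(),arm.read_finger_force(),(np.array(arm.read_ft_force())-f0).round(1))
arm.line_to(W(.014,0,.161),.06); print((np.array(arm.read_ft_force())-f0).round(1))
arm.line_to(W(.014,0,.25),.15); print((np.array(arm.read_ft_force())-f0).round(1),arm.read_opening())
im=shot('H'); cv2.imwrite('pics/H2.png',im[::-1,::-1]); print(arm.read_time())
E
```

```text
[ 0.624 -0.044  0.131] [-0.2   0.81  0.4   1.67 -0.43  0.75  2.24]
[ 0.624 -0.044  0.24 ] [-0.24  0.68  0.47  1.59 -0.35  0.96  2.18]
[0.42 0.08 0.3 ] [-0.95  0.2   0.75  2.33 -0.16  0.18  1.49]
[0.382 0.232 0.245] [-1.37  0.43  0.83  2.33 -0.21  0.11  1.13]
[0.418 0.232 0.264] [-1.28  0.41  0.8   2.24 -0.13  0.18  1.11]
open 0.49846075976263265 71.32330119609833 [ 0.5 -0.   5. ]
[ 0.2  1.1 -1.2]
[ 0.7  0.3 -0.9] 0.5041826667744729
15.8833
```

View pics/H2.png

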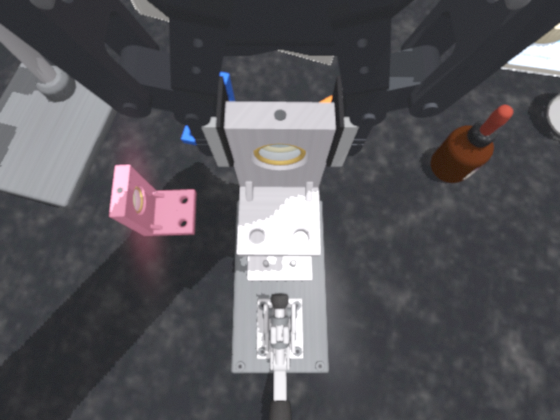

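H picture: the bracket is lifted clear of the pins and held by its sides, with the wall top at (280,112) and the foot edge at (278,254). I'll compare the in-hand pose with the expected one, then show it.

```bash
python3 - <<'E'
from h import *
h=wcam('H'); a=np.load('pics/H.npy'); Rb=Rot.from_quat(a[3:])*D.inv()
B=lambda p:a[:3]+Rb.apply(np.array(p)-GT)
pts=[(.008,.022,.07),(.008,-.022,.07),(.020,.022,.07),(.020,-.022,.07),(-.03,.022,.008),(-.03,-.022,.008),(.008,0,.045)]
print((np.array([559,419])-project(h,[B(p) for p in pts])).round(1))
arm.movep([.42,.08,.30],QS)
arm.line_to(show(.05),.15); arm.line_to(show(),.08); arm.pause(.5)
print(arm.read_time(),np.array(arm.read_tool_pos())-show(),arm.read_dq(),arm.read_opening())
s=snapshot('scene'); t=snapshot('top'); w=shot('S')
c=np.hstack([cv2.resize(s[80:280,140:310],None,fx=2.2,fy=2.2,interpolation=cv2.INTER_CUBIC),cv2.resize(w[::-1,::-1],(425,440))])
cv2.imwrite('pics/scene1.png',s); cv2.imwrite('pics/S2.png',c)
sc=cam('scene'); L=FOC
print('expected in scene: lens',project(sc,L),'foot',project(sc,L+Rc.apply([-.05,0,-.041])),'wall top',project(sc,[L+Rc.apply([0,.022,.025]),L+Rc.apply([0,-.022,.025])]))
E
```

```text
[[221.2 126.7]
 [336.6 126.7]
 [222.9  99.8]
 [335.   99.8]
 [237.4 253.2]
 [320.9 253.2]
 [279.1 156.1]]
19.3417 [-6.72316072e-05  3.52989119e-05 -4.66922289e-05] [-0.0006884  -0.00132557  0.00068302 -0.00162491  0.00254262 -0.00057563
 -0.00146431] 0.5038134871411222
expected in scene: lens [[177.64202271 180.50386397]] foot [[174.09632419 199.45938986]] wall top [[168.31407684 172.99664973]
 [177.57192952 180.62797748]]
```

View pics/S2.png

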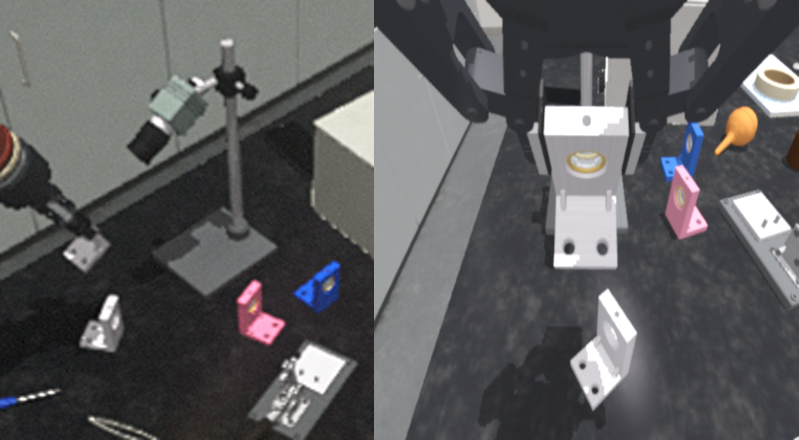

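The S picture shows the bracket held at crop pixel (85,250), against a predicted lens at (83,221) and foot at (75,262). The lens face looks at the camera, the clamp is still open, and the spare and the other things visible in these crops are where they were. The in-hand edges match prediction to about 1 px at the foot edge and 3 to 5 px at the wall top. Handing in.

```bash
python3 - <<'E'
from h import *
print(arm.read_time(),np.abs(arm.read_dq()).max()); print(ticket.finish_job())
E
```

```text
19.4917 0.0019946588744903793
the job is handed in; nothing more can be done
None
```

The job is handed in at 19.5 s: the clamp is open and the arm is at rest, holding the bracket square to the inspection camera with its lens at the measured focus point (camera pose measured once, calibration good to about 2 mm; no result was reported back).

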